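# Slide the go gauge under the low bridge

### The job

Check the height of the grey bridge with the go gauge, the flat plate with the green heel: without gripping or lifting it, push it with the fingertips flat along the bench and nose first under the bridge, through the opening between the feet from the right-hand side, until the front of its heel rests against the beam; then take the hand away. Push gently, do not tip the plate, and leave the red-heeled no-go gauge, the tape roll and the relay where they are.

Things in the scene. Friction and masses are not known exactly. Their poses are not given: they have to be found in the camera images.
- bridge: Fixed grey beam on two dark feet. Origin on the bench (z=0) under its middle; x = push-through direction (roughly world +y), y along the beam, z up. Beam x -18..18 mm, 150 mm long, underside 15 mm, top 41 mm (screw heads 46 mm) above the bench. Opening between the feet 68 mm wide (y -34..34); foot flanges x -30..30, 8 mm high, out to y = -103 and 103.
- bridge_stop (a point): Point on the bench under the middle of the beam's entry face, at x = -18 mm of the bridge; same axes as the bridge. The gauges start on this side (world -y, the robot's right), noses towards the bridge.
- go_gauge: Loose, about 0.4 kg: steel plate 110 (x) x 56 (y) x 12 mm thick, flat on the bench, green upright heel across its rear end. Origin: centre of the underside; x to the nose, z up. Heel x -55..-43 mm, 56 mm wide, top 28 mm above the bench, rear face flush with the plate's end. The plate fits under the beam (3 mm headroom), the heel does not.
- go_gauge_heel (a point): Middle of the heel's front face of the go gauge, at the height of the underside, 43 mm behind the gauge's centre; axes as the gauge.
- go_gauge_nose (a point): Middle of the nose edge of the go gauge, at the underside, 55 mm ahead of its centre; axes as the gauge. The gauge starts some 80 to 95 mm to one side of the bridge's centre line, turned up to 0.25 rad from it.
- nogo_gauge: No-go gauge, loose, like the go gauge but with a red heel (top 34 mm above the bench) and a plate 18 mm thick, too thick for the bridge. Origin at the centre of its underside, x towards the nose. It lies on the other side of the bridge's centre line, clear of it; leave it alone.
- tape_roll: Black tape roll, loose, 55 mm across and 19 mm high, lying flat; origin at the centre of its underside. Leave it alone.
- relay: Blue plug-in relay with an orange tab, loose, 62 x 28 x 64 mm high, standing; origin at the centre of its underside. Leave it alone.
Things that resemble listed ones, but are neither listed nor needed, are in the scene too. What is shaped like the go_gauge but pink or turquoise is not meant.

How it is judged:
By the outcome, as a careful person would: the job done as asked, in the order asked, and still so for the second after the job is handed in, with the robot touching nothing.
It also fails if it takes over 48 s, if anything falls off the work surface, if the arm or the gripper's body presses on something with over 40 N, if the wrist force passes 120 N, or if a joint passes its speed limit or range.

### The arm

A 7-joint arm with a two-finger parallel gripper is mounted at the origin on a cart in front of the work surface, level with it; the furniture and walls round the work are solid. World frame = base frame: x ahead of the robot, y to its left, z up, the work surface at z = 0. Lengths are in m, angles in rad, forces in N, time in s.
With the tool pointing down it reaches from about 0.425 to 0.925 m from the base axis. Payload 6.8 kg.
Tool frame: the origin (TCP) lies on the front face of the gripper's body, between the roots of the fingers; the fingertips stand 73 mm ahead of it and the grasp point (between the pads) lies 54 mm ahead of it; z points along the fingers, y is the direction in which the jaws open and shut (so a half turn about z gives the same grasp; the last joint's range is limited). The gripper opens to 85 mm and grips with 20 to 120 N. Pads are 22 mm wide; open, the fingers measure 114 mm over their backs; the gripper's body (76 mm by 85 mm) begins 54 mm behind the grasp point. The pads swing forward as they close: fully open they stand 13 mm farther back than shut.
Start: joints at [1.012, 0.477, 0.022, 1.555, -0.011, 1.109, -0.083], TCP at [0.294, -0.608, 0.304] pointing down, gripper open.
Joint ranges: [-2.96, 2.96], [-0.34, 2.1], [-1.41, 1.46], [0.24, 2.44], [-1.37, 4.51], [0.17, 1.92], [-2.96, 2.96]. Speed limits (rad/s): [2.39, 2.39, 3.14, 3.14, 3.14, 3.14, 3.14].

### API

Orientations are given as a unit quaternion [w, x, y, z].
In Python, from station import get_obs, read_camera, hand_in, spot_in, cut_out, spot_point gives the robot as it stands. The module is installed in compiled form; this text tells all that it offers.
- The arm moves only by the tool move_arm, never from a script. Its arguments are lists of equal length, an entry for each row: "gripper": the opening, from 0 (shut) to 1 (fully open); "xyz": the shift along the tool's x, y, z in cm, a list of three; "twist": the turn about the tool's z in rad. A call has 1 to 5 rows; each row is the pose to reach, as a shift and turn from the pose commanded when the call began, along the tool's axes at that moment; what a row does not reach only later rows make up. A row lasts 1/12 s, in which the tool goes at most 41.7 mm and 7.16 degrees, less where a joint would pass 70% of its speed; a pose out of reach is approached as far as the arm can. A call with a gripper value outside its range is refused whole. The fingers move at their own pace and stop on an object; "squeeze" is the grip in N (left out, the last holds). Time passes only in rows, so rows that repeat a pose let the fingers close. It gives the time, the measured TCP pose, the force and the opening at its end, in the units of the state.
- get_obs(): the state, without advancing time (a new reading comes with each control period).
- read_camera(name): name is "scene" or "side" or "wrist"; returns a dict with "pixels" (384x512x3 uint8, red, green, blue), "fx", "fy", "cx", "cy" (pixels), "R" (3x3) and "t" (3): a world point X has camera coordinates R X + t. Camera axes: x right, y down, z forward; pixel columns grow to the right and rows downward; lengths in m; the calibration is good to about 2 mm. A picture is of the moment at which its call begins. There is no depth.
- hand_in(): hands the job in, once; it reports no verdict.
Trained networks look in the newest picture that a camera, given by its name, has taken for a name from the list of things; names that differ only in an ending like _2 or _b are one class to them, and where a whole thing is asked for, a point or a joint stands for the part that bears it (a point fixed in the world has none). Each returns a list of dicts, best first, with "p" (0 to 1); they miss things now and then, are a little off and sometimes report something else, mostly with a low value. They report only what shows in the picture. A call takes as long as a camera call. They do not tell look-alikes from the thing itself.
- spot_in(query, camera): "centre" ([x, y, z] in m, in world coordinates, good to about 4 mm: the middle of the surface that is visible of it).
- cut_out(query, camera): "pixels" (384x512 bool, what is visible of it).
- spot_point(query, camera): "centre" ([x, y, z] in m, in world coordinates, good to about 4 mm: a listed point, or the origin of a listed thing).
The state is a dict: "t": time; "q": joint angles; "joint_vel": joint speeds; "joint_torque": joint torques, N m; "eef_pos": TCP position; "tool_rot": TCP orientation; "contact_force": force on the tool from outside, world axes, zero at the start; "torque": the same for the moment, N m; "gripper_width": opening from 0.0 (shut) to 1.0 (fully open).
Only numpy, scipy, OpenCV 4.12 (cv2) and the standard library are available. Lean on these libraries where they do the work, as an engineer would, in place of code of your own. Each camera call takes 0.05 s, during which the arm holds its last target.

## Working session

There is one attempt and no reset: what is moved stays moved. The work goes in short steps, Python scripts to look and compute and a tool call to move; the robot and the scene stay as the last step left them, time stands still between calls to the robot, and variables do not carry over. Pictures are saved under pics/ and viewed, and the job is handed in when it is done.

Besides the shell and the picture viewer there is one more tool, called after "Request:" as name(argument=value, ...) on one line, values as JSON. move_arm: Moves the arm, as the interface text tells. Its arguments: {"type":"object","properties":{"gripper":{"type":"array","items":{"type":"number"}},"xyz":{"type":"array","items":{"type":"array","items":{"type":"number"}}},"twist":{"type":"array","items":{"type":"number"}},"squeeze":{"type":"number"}},"required":["gripper","xyz","twist"]}

```bash
mkdir -p pics
python3 - <<'E'
from station import *
import cv2
o=get_obs();print({k:(o[k]) for k in o})
for c in ["scene","side","wrist"]:
    r=read_camera(c);cv2.imwrite(f"pics/{c}0.png",r["pixels"][:,:,::-1]);print(c,r["fx"],r["cx"],r["cy"],r["R"],r["t"])
    for q in ["bridge","go_gauge","nogo_gauge","bridge_stop","go_gauge_nose","go_gauge_heel","tape_roll","relay"]:
        print(q,[(round(d["p"],2),[round(float(v),3) for v in d["centre"]]) for d in spot_point(q,c)][:4])
E
```

```text
{'t': 0.0, 'q': array([ 1.01192793,  0.47780593,  0.0223853 ,  1.55646806, -0.01152316,
        1.10925528, -0.0830693 ]), 'joint_vel': array([ 0.0005453 ,  0.00347866,  0.00037216,  0.00045153,  0.00066033,
       -0.00039806, -0.00104583]), 'joint_torque': array([ 7.23485828e-04, -5.96452045e+01,  1.60844665e+00, -2.81197751e+01,
        1.24697608e-02,  9.49470385e-03, -1.69559803e-05]), 'eef_pos': array([ 0.2938462 , -0.60717718,  0.30291553]), 'tool_rot': array([-8.63582687e-04,  9.74707774e-01,  2.23481407e-01, -2.67117630e-04]), 'contact_force': array([ 0.1492677 ,  0.53467153, -0.2150625 ]), 'torque': array([0.01959103, 0.06074682, 0.02702931]), 'gripper_width': 0.9976203530098066}
scene 459.31133337544253 254.5670637001504 189.6558768564124 [[-0.89755583 -0.44034146 -0.02220192]
 [-0.27792721  0.60415877 -0.74682572]
 [ 0.34227181 -0.66414726 -0.6646491 ]] [0.47656528 0.23279077 0.93783125]
bridge [(0.72, [0.485, -0.02, 0.002]), (0.67, [0.557, 0.19, 0.003])]
go_gauge [(0.98, [0.656, -0.131, -0.003]), (0.92, [0.474, 0.023, -0.003]), (0.87, [0.494, -0.17, 0.0]), (0.48, [0.66, 
[... 841 characters left out ...]
_stop []
go_gauge_nose [(0.76, [0.711, -0.109, 0.001]), (0.63, [0.439, -0.16, 0.001]), (0.61, [0.457, 0.082, -0.002])]
go_gauge_heel [(0.93, [0.539, -0.169, 0.004]), (0.85, [0.483, -0.02, -0.006]), (0.68, [0.618, -0.148, -0.0])]
tape_roll [(0.62, [0.479, -0.315, -0.0]), (0.59, [0.459, 0.082, -0.0])]
relay [(0.69, [0.661, -0.307, 0.003])]
wrist 315.26286988785995 255.94337809840985 186.1753111977984 [[ 4.35228254e-01 -9.00320106e-01 -2.71459581e-04]
 [-8.60785748e-01 -4.16205081e-01  2.92952600e-01]
 [-2.63864098e-01 -1.27267580e-01 -9.56126927e-01]] [-0.67602901 -0.03854664  0.38149894]
bridge []
go_gauge []
nogo_gauge []
bridge_stop []
go_gauge_nose []
go_gauge_heel []
tape_roll []
relay []
```

View pics/scene0.png

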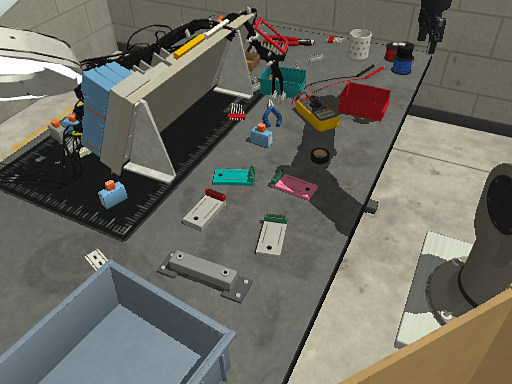

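View pics/side0.png

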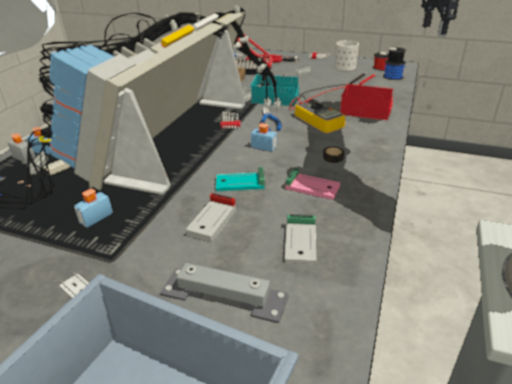

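Run:
```python
import cv2
a=cv2.imread("pics/scene0.png");cv2.imwrite("pics/crop0.png",cv2.resize(a[100:330,140:400],None,fx=3,fy=2.6,interpolation=cv2.INTER_CUBIC)[:598,:])
```

```text
(no output)
```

View pics/crop0.png

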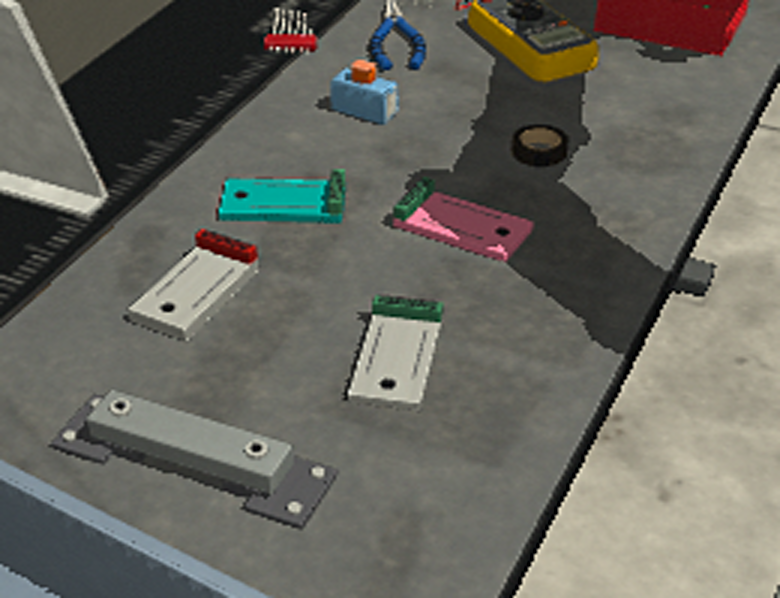

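Candidates for the go gauge in the scene view are:
- the steel plate with a green heel at (272,235)
- the turquoise plate at (233,177)
- the pink plate at (297,186)
- the red-heeled no-go gauge at (205,210)

By the description it is the steel one at (272,235), and the crop confirms this. The bridge is at (207,273). Next I'll fit poses.

```bash
cat > h.py <<'E'
import numpy as np, cv2
from station import *
from scipy.optimize import minimize
def box(x0,x1,y0,y1,z0,z1): return np.array([[x,y,z] for x in(x0,x1) for y in(y0,y1) for z in(z0,z1)])
GO=[box(-.055,.055,-.028,.028,0,.012),box(-.055,-.043,-.028,.028,0,.028)]
NOGO=[box(-.055,.055,-.028,.028,0,.018),box(-.055,-.043,-.028,.028,0,.034)]
BR=[box(-.018,.018,-.075,.075,.015,.041),box(-.03,.03,-.103,-.075,0,.008),box(-.03,.03,.075,.103,0,.008),box(-.03,.03,.034,.08,0,.008),box(-.03,.03,-.08,-.034,0,.008),box(-.018,.018,.034,.075,0,.041),box(-.018,.018,-.075,-.034,0,.041)]
def proj(r,P):
    c=P@np.array(r["R"]).T+np.array(r["t"]);return np.c_[r["fx"]*c[:,0]/c[:,2]+r["cx"],r["fy"]*c[:,1]/c[:,2]+r["cy"]]
def sil(r,M,p):
    # antialiased by 4x
    im=np.zeros((384*4,512*4),np.uint8);c,s=np.cos(p[2]),np.sin(p[2]);R=np.array([[c,-s,0],[s,c,0],[0,0,1]])
    for b in M:
        u=proj(r,b@R.T+[p[0],p[1],0]); h=cv2.convexHull(((u+.5)*4).astype(np.float32)).astype(np.int32)
        cv2.fillConvexPoly(im,h,255)
    return cv2.resize(im,(512,384),interpolation=cv2.INTER_AREA)/255.
def fit(views,M,p0):
    def cost(p):
        e=0
        for r,m in views:
            s=sil(r,M,p);e+=np.abs(s-m).sum()/m.sum()
        return e
    best=None
    for d in [(0,0,0),(.004,0,.05),(0,.004,-.05)]:
        p=np.array(p0)+d
        q=minimize(cost,p,method="Nelder-Mead",options=dict(initial_simplex=np.array([p,p+[.006,0,0],p+[0,.006,0],p+[0,0,.08]]),xatol=1e-4,fatol=1e-4))
        if best is None or q.fun<best.fun: best=q
    return best.x,best.fun
def pick(q,cam,xy):
    r=read_camera(cam)
    u=proj(r,np.array([[xy[0],xy[1],.01]]))[0]
    L=cut_out(q,cam);b=None
    for d in L:
        m=d["pixels"];
        if m.sum()<30: continue
        ys,xs=np.nonzero(m);e=np.hypot(xs.mean()-u[0],ys.mean()-u[1])
        if b is None or e<b[0]: b=(e,m)
    if b is None or b[0]>25: return None
    return r,b[1].astype(float)
def locate(q,M,p0,cams=("scene","side"),each=True):
    V=[v for v in (pick(q,c,p0[:2]) for c in cams) if v]
    if each:
        for v in V: print(q,"single",np.round(fit([v],M,p0),4) if 0 else [np.round(a,4) for a in fit([v],M,p0)])
    p,f=fit(V,M,p0);print(q,len(V),np.round(p,4),round(f,3));return p
E
python3 - <<'E'
from h import *
locate("bridge",BR,[.556,.19,1.5])
locate("go_gauge",GO,[.472,.024,1.81])
locate("nogo_gauge",NOGO,[.658,.018,1.2])
E
```

```text
bridge single [array([0.562 , 0.188 , 1.5936]), np.float64(0.1513)]
bridge single [array([0.5593, 0.1876, 1.5886]), np.float64(0.1413)]
bridge 2 [0.5597 0.1876 1.5923] 0.3
go_gauge single [array([0.4742, 0.0231, 1.8184]), np.float64(0.0432)]
go_gauge single [array([0.4719, 0.0217, 1.8191]), np.float64(0.0323)]
go_gauge 2 [0.4725 0.023  1.83  ] 0.128
nogo_gauge single [array([0.6612, 0.0177, 1.507 ]), np.float64(0.0532)]
nogo_gauge single [array([0.6591, 0.0159, 1.5216]), np.float64(0.0924)]
nogo_gauge 2 [0.66   0.0171 1.5183] 0.162
```

```bash
cat >> h.py <<'E'
def wire(im,r,M,p,k,col,o):
    c,s=np.cos(p[2]),np.sin(p[2]);R=np.array([[c,-s,0],[s,c,0],[0,0,1]])
    for b in M:
        u=((proj(r,b@R.T+[p[0],p[1],0])+.5-o)*k).astype(int)
        for i in range(8):
            for j in (1,2,4):
                if not i&j: cv2.line(im,tuple(map(int,u[i])),tuple(map(int,u[i|j])),col,1)
def overlay(cam,items,fn,o,wh,k):
    r=read_camera(cam);a=r["pixels"][o[1]:o[1]+wh[1],o[0]:o[0]+wh[0],::-1]
    a=cv2.resize(np.ascontiguousarray(a),None,fx=k,fy=k,interpolation=cv2.INTER_CUBIC)
    for M,p,c in items: wire(a,r,M,p,k,c,np.array(o))
    cv2.imwrite(fn,a)
E
python3 - <<'E'
from h import *
I=[(BR,(.5597,.1876,1.592),(0,0,255)),(GO,(.4725,.023,1.82),(0,255,0))]
overlay("scene",I,"pics/o1.png",(145,200),(160,110),5)
overlay("side",I,"pics/o2.png",(155,205),(160,120),5)
E
```

```text
(no output)
```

View pics/o1.png

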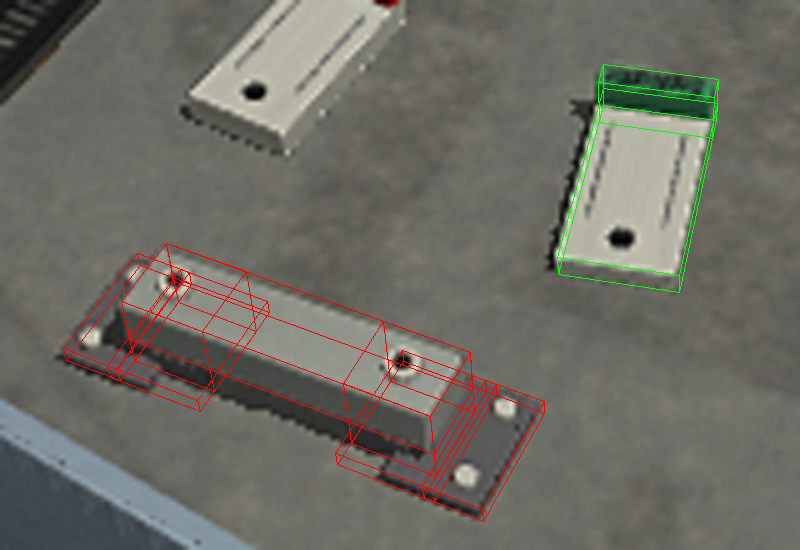

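View pics/o2.png

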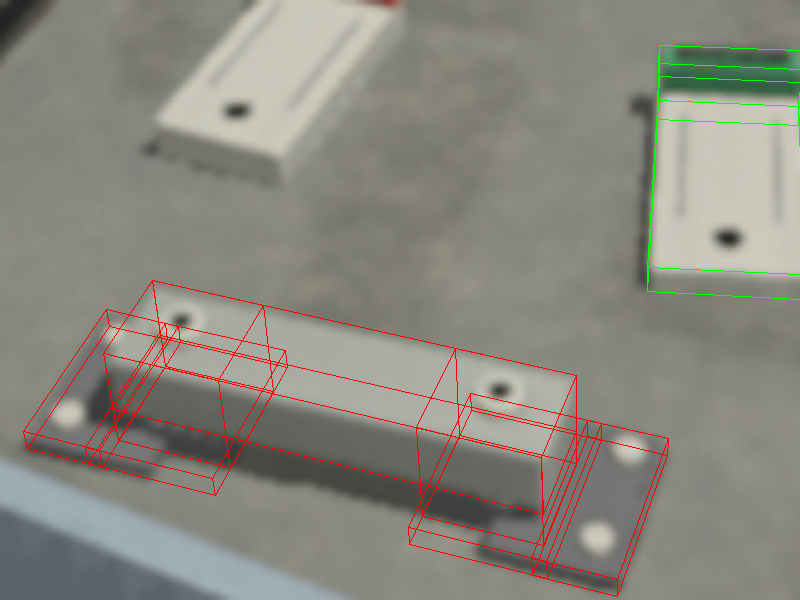

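```bash
cat >> h.py <<'E'
BR=[box(-.018,.018,-.075,.075,.015,.041),box(-.03,.03,-.103,-.055,0,.008),box(-.03,.03,.055,.103,0,.008),box(-.018,.018,.034,.075,0,.041),box(-.018,.018,-.075,-.034,0,.041)]
E
python3 - <<'E'
from h import *
p=locate("bridge",BR,[.556,.19,1.57])
for c in("scene","side"):
    for q in("bridge","bridge_stop","go_gauge_heel","go_gauge_nose"):
        print(c,q,[(round(d["p"],2),np.round(d["centre"],3)) for d in spot_point(q,c)])
    r,m=pick("bridge",c,p[:2]);a=r["pixels"].copy();a[m>0,0]=255
    o=(145,220) if c=="scene" else (150,240)
    cv2.imwrite(f"pics/m_{c}.png",cv2.resize(a[o[1]:o[1]+90,o[0]:o[0]+150,::-1],None,fx=5,fy=5))
E
```

```text
bridge single [array([0.5611, 0.1883, 1.5928]), np.float64(0.1129)]
bridge single [array([0.5589, 0.1871, 1.6033]), np.float64(0.0841)]
bridge 2 [0.5599 0.1883 1.5912] 0.208
scene bridge [(0.58, array([0.559, 0.189, 0.005]))]
scene bridge_stop [(0.94, array([0.558, 0.171, 0.002]))]
scene go_gauge_heel [(0.88, array([ 0.616, -0.153,  0.003])), (0.8, array([ 0.539, -0.169, -0.005])), (0.59, array([ 0.486, -0.018,  0.004]))]
scene go_gauge_nose [(0.81, array([ 0.444, -0.161,  0.003])), (0.72, array([ 0.704, -0.11 , -0.001])), (0.59, array([ 0.461,  0.077, -0.002]))]
side bridge [(0.63, array([ 0.556,  0.188, -0.001]))]
side bridge_stop []
side go_gauge_heel [(0.92, array([ 0.617, -0.148,  0.002])), (0.87, array([ 0.486, -0.016, -0.003])), (0.71, array([ 0.541, -0.171,  0.003]))]
side go_gauge_nose [(0.91, array([0.458, 0.081, 0.   ])), (0.82, array([ 0.709, -0.109, -0.   ])), (0.65, array([ 0.441, -0.16 , -0.   ])), (0.36, array([ 0.478, -0.315, -0.001]))]
```

View pics/m_scene.png

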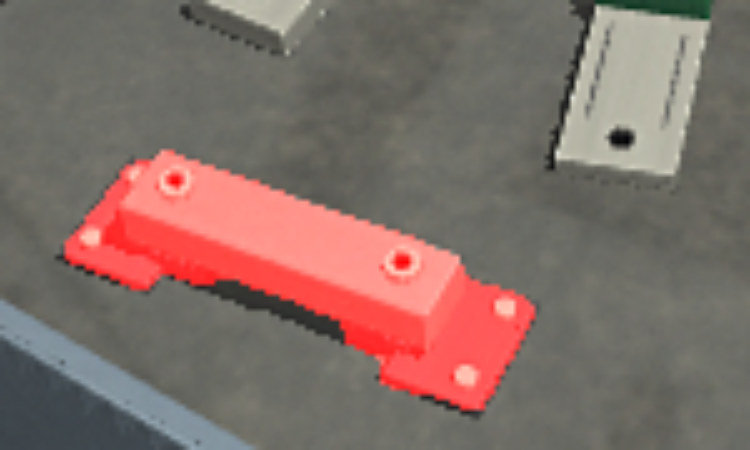

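```bash
cat >> h.py <<'E'
from scipy.spatial.transform import Rotation as Ro
def go(x,y,z,ang):
    """ang: desired world angle of tool y (rad)"""
    o=get_obs();q=o["tool_rot"];R=Ro.from_quat([q[1],q[2],q[3],q[0]]).as_matrix()
    d=R.T@(np.array([x,y,z])-o["eef_pos"])*100
    a=np.arctan2(R[1,1],R[0,1]);tw=-((ang-a+np.pi)%(2*np.pi)-np.pi)
    print("t",round(o["t"],2),"pos",np.round(o["eef_pos"],4),"angy",round(a,4),"F",np.round(o["contact_force"],1),"grip",round(o["gripper_width"],3),"| tilt",np.round(R[:2,2],4))
    print(" xyz cm",np.round(d,2),"twist",round(tw,3))
E
python3 -c "
from h import *
go(.472,.025,.2,.021)"
```

```text
t 2.85 pos [ 0.2941 -0.6076  0.3039] angy -1.12 F [-0.  -0.2  0.7] grip 1.002 | tilt [-0.  0.]
 xyz cm [ 43.57 -49.19  10.39] twist -1.141
```

Request:
move_arm(gripper=[1,1,1,1,1], xyz=[[43.6,-49.2,10.4],[43.6,-49.2,10.4],[43.6,-49.2,10.4],[43.6,-49.2,10.4],[43.6,-49.2,10.4]], twist=[-1.14,-1.14,-1.14,-1.14,-1.14])

```text
t: 3.27
eef_pos: [0.35, -0.4077, 0.2713]
tool_rot: [0.0, 0.857, 0.515, 0.0]
contact_force: [-0.3, 0.2, 0.3]
gripper_width: 0.999
```

```bash
python3 -c "
from h import *
go(.472,.025,.2,.021)"
```

```text
t 3.27 pos [ 0.35   -0.4077  0.2713] angy -0.4891 F [-0.3  0.2  0.3] grip 0.999 | tilt [ 0.0004 -0.0006]
 xyz cm [43.93 -9.57  7.11] twist -0.51
```

Request:
move_arm(gripper=[1,1,1,1,1], xyz=[[43.9,-9.6,7.1],[43.9,-9.6,7.1],[43.9,-9.6,7.1],[43.9,-9.6,7.1],[43.9,-9.6,7.1]], twist=[-0.51,-0.51,-0.51,-0.51,-0.51])

```text
t: 3.68
eef_pos: [0.4068, -0.21, 0.239]
tool_rot: [0.001, 0.7, 0.715, 0.0]
contact_force: [0.1, 0.2, -0.5]
gripper_width: 1.006
```

```bash
python3 -c "
from h import *
go(.472,.025,.2,.021)"
```

```text
t 3.68 pos [ 0.4068 -0.21    0.239 ] angy 0.0212 F [ 0.1  0.2 -0.5] grip 1.006 | tilt [ 0.0009 -0.0007]
 xyz cm [23.36  7.01  3.89] twist 0.0
```

Request:
move_arm(gripper=[1,1,1,1,1], xyz=[[23.4,7.0,3.9],[23.4,7.0,3.9],[23.4,7.0,3.9],[23.4,7.0,3.9],[23.4,7.0,3.9]], twist=[0,0,0,0,0])

```text
t: 4.1
eef_pos: [0.463, -0.012, 0.2061]
tool_rot: [0.0, 0.702, 0.712, 0.0]
contact_force: [1.1, 0.4, 0.4]
gripper_width: 0.996
```

```bash
python3 -c "
from h import *
go(.472,.025,.08,.021)"
```

```text
t 4.1 pos [ 0.463  -0.012   0.2061] angy 0.0144 F [1.1 0.4 0.4] grip 0.996 | tilt [ 0.001  -0.0003]
 xyz cm [ 3.69  0.94 12.61] twist -0.007
```

Request:
move_arm(gripper=[1,1], xyz=[[0,0,0],[0,0,0]], twist=[0,0])

```text
t: 4.27
eef_pos: [0.4631, -0.011, 0.206]
tool_rot: [-0.0, 0.7, 0.714, 0.0]
contact_force: [0.5, -0.2, -0.6]
gripper_width: 1.0
```

Run:
```python
from h import *
go(.472,.025,.1,.021)
r=read_camera("wrist");cv2.imwrite("pics/w1.png",r["pixels"][:,:,::-1])
```

```text
t 4.27 pos [ 0.4631 -0.011   0.206 ] angy 0.0208 F [ 0.5 -0.2 -0.6] grip 1.0 | tilt [0.0002 0.001 ]
 xyz cm [ 3.57  0.96 10.6 ] twist -0.0
```

View pics/w1.png

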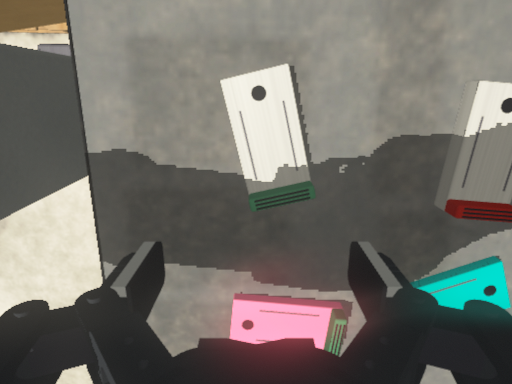

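The wrist view shows the go gauge at (268,135), the no-go gauge at the right (480,150), and the pink and turquoise plates nearest the gripper.

Run:
```python
from h import *
p=locate("go_gauge",GO,[.472,.024,1.82],("wrist",),False)
p=locate("go_gauge",GO,[.472,.024,1.82],("wrist","scene","side"))
go(p[0],p[1]+.002,.09,.021)
```

```text
go_gauge 1 [0.4728 0.0234 1.82  ] 0.014
go_gauge single [array([0.4727, 0.0236, 1.8209]), np.float64(0.0187)]
go_gauge single [array([0.4742, 0.0242, 1.82  ]), np.float64(0.0451)]
go_gauge single [array([0.4719, 0.0219, 1.8195]), np.float64(0.0414)]
go_gauge 3 [0.4729 0.0232 1.8304] 0.179
t 4.72 pos [ 0.4626 -0.0146  0.2061] angy 0.0133 F [ 0.2  0.6 -0.1] grip 1.0 | tilt [ 0.0002 -0.0003]
 xyz cm [ 3.97  1.08 11.61] twist -0.008
```

Request:
move_arm(gripper=[1,1,1,1,1], xyz=[[3.9,1.0,3.0],[3.9,1.0,6.0],[3.9,1.0,9.0],[3.9,1.0,11.5],[3.9,1.0,11.5]], twist=[0,0,0,0,0])

```text
t: 5.13
eef_pos: [0.4695, 0.025, 0.0873]
tool_rot: [-0.002, 0.702, 0.712, -0.003]
contact_force: [-0.5, 0.2, -0.0]
gripper_width: 0.998
```

Run:
```python
from h import *
go(.473,.025,.08,.021);go(.473,.025,.08,.021)
for c in("wrist","side","scene"):
    r=read_camera(c);cv2.imwrite(f"pics/{c}2.png",r["pixels"][:,:,::-1])
a=cv2.imread("pics/side2.png")[180:300,230:390];cv2.imwrite("pics/side2c.png",cv2.resize(a,None,fx=5,fy=5))
go(.473,.025,.08,.021)
```

```text
t 5.13 pos [0.4695 0.025  0.0873] angy 0.0153 F [-0.5  0.2 -0. ] grip 0.998 | tilt [-0.0073 -0.0006]
 xyz cm [-0.    0.36  0.73] twist -0.006
t 5.13 pos [0.4695 0.025  0.0873] angy 0.0153 F [-0.5  0.2 -0. ] grip 0.998 | tilt [-0.0073 -0.0006]
 xyz cm [-0.    0.36  0.73] twist -0.006
t 5.28 pos [0.4726 0.0253 0.0919] angy 0.0146 F [1.  0.2 1.3] grip 1.0 | tilt [0.0007 0.0001]
 xyz cm [-0.03  0.04  1.19] twist -0.006
```

View pics/wrist2.png

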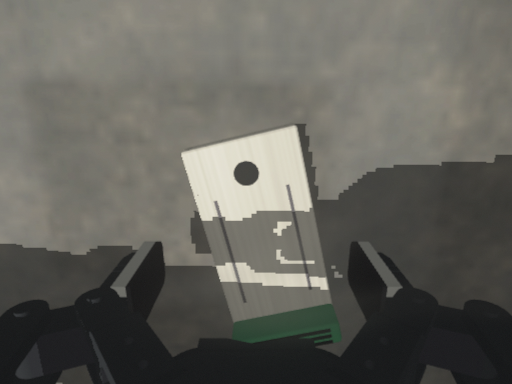

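View pics/side2c.png

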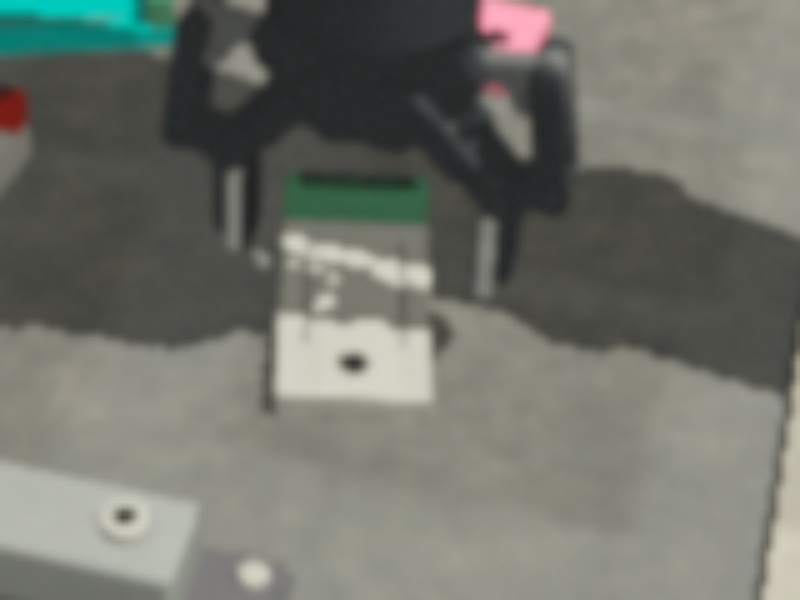

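```bash
cat >> h.py <<'E'
def ray(r,u,v):
    R=np.array(r["R"]);t=np.array(r["t"]);d=R.T@np.array([(u-r["cx"])/r["fx"],(v-r["cy"])/r["fy"],1]);return -R.T@t,d
E
python3 - <<'E'
from h import *
r=read_camera("side")
for u,v in((327.6,239),(277,229.5)):
    for y in(.025,.036,.014):
        c,d=ray(r,u,v);print(y,np.round(c+d*(y-c[1])/d[1],4))
E
```

```text
0.025 [0.4204 0.025  0.0263]
0.036 [0.4188 0.036  0.0358]
0.014 [0.4221 0.014  0.0169]
0.025 [0.5176 0.025  0.0241]
0.036 [0.5142 0.036  0.0336]
0.014 [0.521  0.014  0.0146]
```

Request:
move_arm(gripper=[1,1,1,1,1], xyz=[[0,0,0.8],[0,0,1.5],[0,0,2.0],[0,0,2.4],[0,0,2.4]], twist=[0,0,0,0,0])

```text
t: 5.75
eef_pos: [0.4716, 0.0253, 0.0662]
tool_rot: [-0.0, 0.702, 0.712, -0.001]
contact_force: [0.0, 0.8, -0.4]
gripper_width: 0.999
```

Run:
```python
from h import *
r=read_camera("side");cv2.imwrite("pics/side3.png",cv2.resize(r["pixels"][180:300,230:390,::-1],None,fx=5,fy=5))
go(.473,.025,.065,.021)
```

```text
t 5.8 pos [0.4718 0.0254 0.0666] angy 0.0151 F [ 0.  -0.3  0.1] grip 0.999 | tilt [-0.0009 -0.0001]
 xyz cm [-0.04  0.12  0.16] twist -0.006
```

View pics/side3.png

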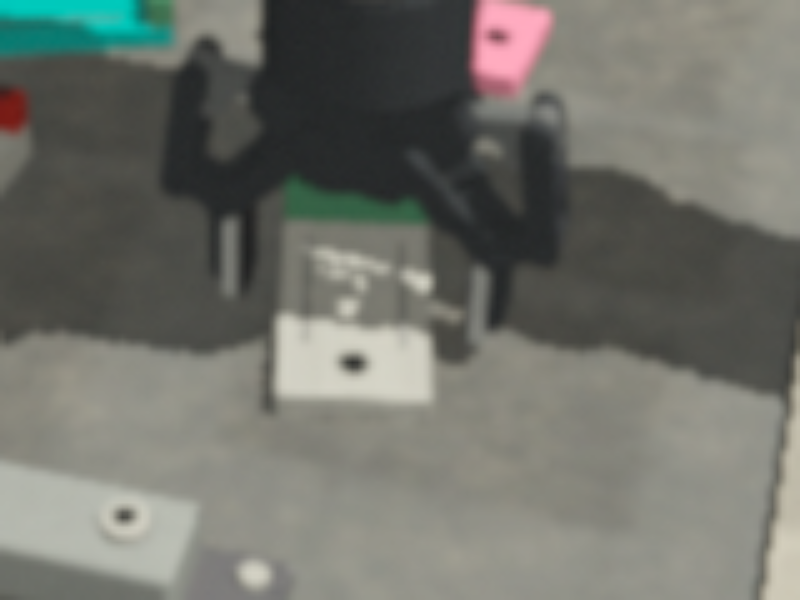

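Request:
move_arm(gripper=[1,1,1,1,1], xyz=[[0,0.5,0],[0,0.9,0],[0,1.3,0],[0,1.7,0],[0,2.1,0]], twist=[0,0,0,0,0])

```text
t: 6.22
eef_pos: [0.4921, 0.0257, 0.0667]
tool_rot: [-0.001, 0.702, 0.712, -0.001]
contact_force: [-5.6, 0.6, 3.3]
gripper_width: 1.0
```

Request:
move_arm(gripper=[1,1,1,1,1], xyz=[[0,0.4,0],[0,0.8,0],[0,1.2,0],[0,1.6,0],[0,2.0,0]], twist=[0,0,0,0,0])

```text
t: 6.63
eef_pos: [0.512, 0.0261, 0.0667]
tool_rot: [-0.001, 0.702, 0.712, -0.001]
contact_force: [-5.1, 0.6, 3.2]
gripper_width: 0.999
```

Run:
```python
from h import *
r=read_camera("side");cv2.imwrite("pics/side4.png",cv2.resize(r["pixels"][180:300,200:360,::-1],None,fx=5,fy=5))
r=read_camera("wrist");cv2.imwrite("pics/wrist4.png",r["pixels"][:,:,::-1])
go(.53,.025,.066,.021)
```

```text
t 6.73 pos [0.5131 0.0261 0.0669] angy 0.0151 F [-3.1  0.6  1.1] grip 0.997 | tilt [-0.0007  0.0001]
 xyz cm [-0.14  1.69  0.09] twist -0.006
```

View pics/side4.png

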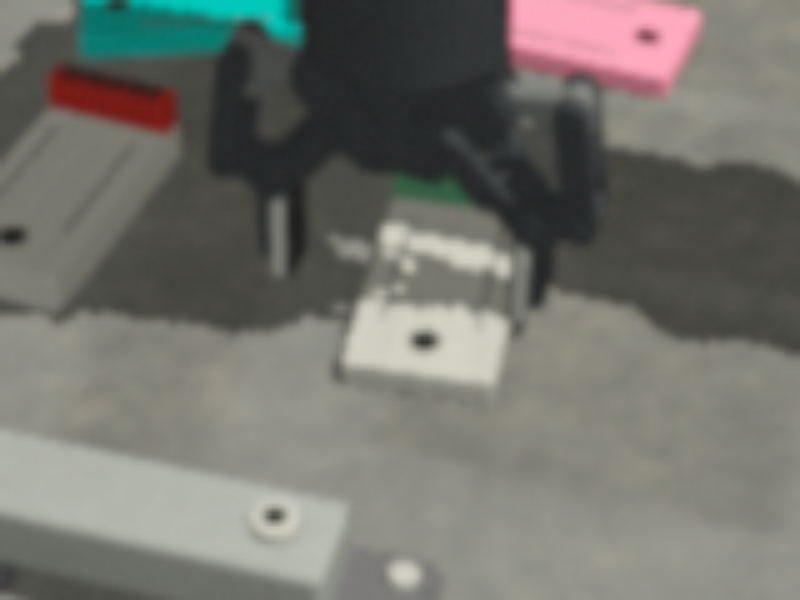

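View pics/wrist4.png

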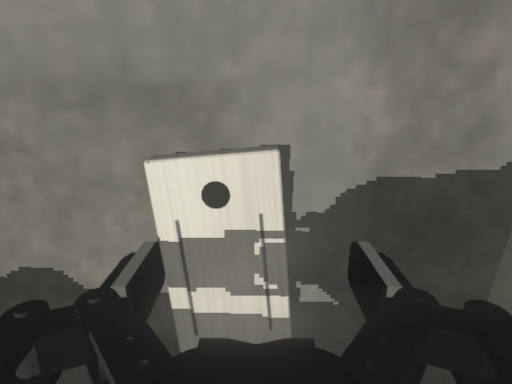

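Request:
move_arm(gripper=[1,1,1,1,1], xyz=[[0,0.4,0],[0,0.8,0],[0,1.2,0],[0,1.6,0],[0,2.0,0]], twist=[0,0,0,0,0])

```text
t: 7.15
eef_pos: [0.5328, 0.0261, 0.0668]
tool_rot: [-0.0, 0.702, 0.712, -0.001]
contact_force: [-4.2, 1.0, 1.4]
gripper_width: 1.0
```

Request:
move_arm(gripper=[1,1,1,1,1], xyz=[[0,0.4,0],[0,0.8,0],[0,1.2,0],[0,1.6,0],[0,1.8,0]], twist=[0,0,0,0,0])

```text
t: 7.57
eef_pos: [0.5521, 0.0265, 0.067]
tool_rot: [0.0, 0.702, 0.712, 0.0]
contact_force: [-2.4, 0.4, -0.0]
gripper_width: 0.999
```

Run:
```python
from h import *
r=read_camera("side");cv2.imwrite("pics/side5.png",cv2.resize(r["pixels"][180:300,180:340,::-1],None,fx=5,fy=5))
r=read_camera("wrist");cv2.imwrite("pics/wrist5.png",r["pixels"][:,:,::-1])
go(.55,.025,.066,.021)
```

```text
t 7.67 pos [0.5523 0.0266 0.0671] angy 0.0148 F [-0.6 -0.1 -0.4] grip 1.003 | tilt [0.002  0.0004]
 xyz cm [-0.15 -0.23  0.11] twist -0.006
```

View pics/side5.png

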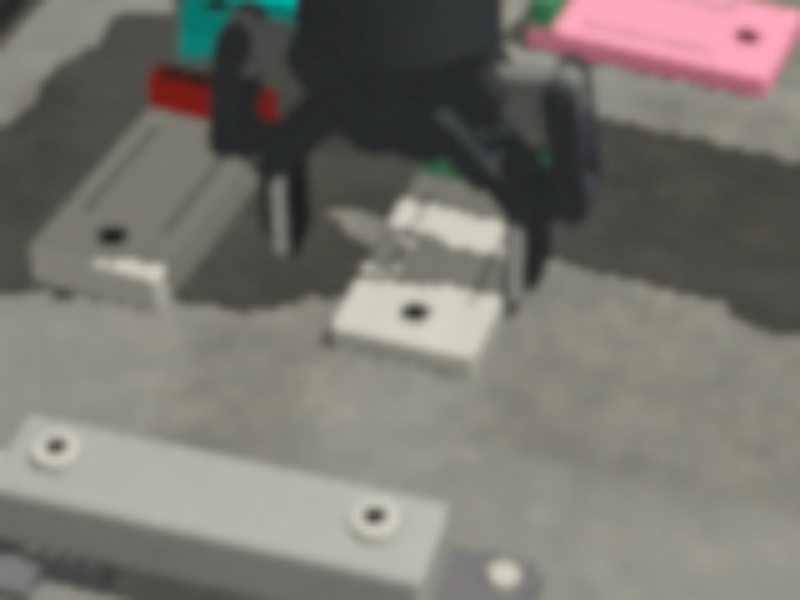

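View pics/wrist5.png

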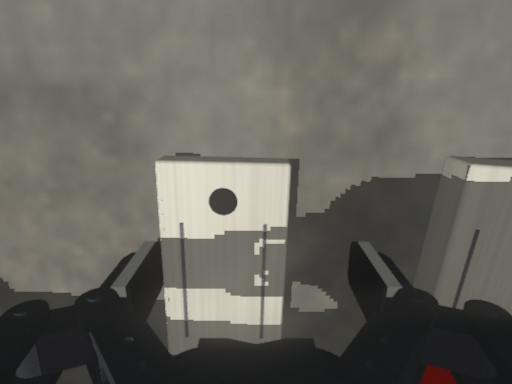

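Request:
move_arm(gripper=[1,1,1,1,1], xyz=[[0,-0.7,0],[0,-0.7,-1.5],[0,-0.7,-4.0],[0,-4.0,-5.0],[0,-7.0,-5.0]], twist=[0,0,0,0,0])

```text
t: 8.08
eef_pos: [0.483, 0.0261, 0.1195]
tool_rot: [0.002, 0.702, 0.712, 0.003]
contact_force: [-0.6, -0.0, -1.5]
gripper_width: 1.0
```

Run:
```python
from h import *
p=locate("go_gauge",GO,[.537,.026,1.59],("scene","side"))
locate("go_gauge",GO,[.537,.026,1.59],("wrist",),False)
go(.478,.02,.115,.021-np.pi/2)
```

```text
go_gauge single [array([0.5394, 0.016 , 1.56  ]), np.float64(0.132)]
go_gauge single [array([0.5364, 0.0159, 1.5623]), np.float64(0.0858)]
go_gauge 2 [0.5373 0.0156 1.5662] 0.253
go_gauge 1 [0.5383 0.0164 1.5569] 0.194
t 8.38 pos [0.4823 0.0257 0.1174] angy 0.0148 F [ 0.8 -0.5 -0.1] grip 0.998 | tilt [0.0022 0.0004]
 xyz cm [-0.56 -0.44  0.23] twist 1.565
```

Request:
move_arm(gripper=[1,1,1,1,1], xyz=[[-0.9,-0.5,0],[-0.9,-0.5,0],[-0.9,-0.5,0],[-0.9,-0.5,0],[-0.9,-0.5,0]], twist=[1.565,1.565,1.565,1.565,1.565])

```text
t: 8.8
eef_pos: [0.4775, 0.0166, 0.1169]
tool_rot: [0.0, 0.888, 0.459, 0.001]
contact_force: [-0.8, 0.9, 0.3]
gripper_width: 0.999
```

Run:
```python
from h import *
go(.478,.016,.115,.021-np.pi/2)
```

```text
t 8.8 pos [0.4775 0.0166 0.1169] angy -0.6165 F [-0.8  0.9  0.3] grip 0.999 | tilt [0.0013 0.0005]
 xyz cm [-0.02  0.07  0.19] twist 0.933
```

Request:
move_arm(gripper=[1,1,1,1,1], xyz=[[0,0,0],[0,0,0],[0,0,0],[0,0,0],[0,0,0]], twist=[0.933,0.933,0.933,0.933,0.933])

```text
t: 9.22
eef_pos: [0.4776, 0.0167, 0.1169]
tool_rot: [0.0, 0.986, 0.164, 0.001]
contact_force: [0.1, 0.3, 0.8]
gripper_width: 1.0
```

Request:
move_arm(gripper=[1,1,1,1], xyz=[[0,0,0],[0,0,0],[0,0,0],[0,0,0]], twist=[0.308,0.308,0.308,0.308])

```text
t: 9.55
eef_pos: [0.4774, 0.0168, 0.1169]
tool_rot: [0.0, 1.0, 0.013, 0.001]
contact_force: [0.0, -0.3, 0.2]
gripper_width: 0.999
```

Run:
```python
from h import *
go(.478,.016,.066,.021-np.pi/2)
r=read_camera("wrist");cv2.imwrite("pics/wrist6.png",r["pixels"][:,:,::-1])
```

```text
t 9.55 pos [0.4774 0.0168 0.1169] angy -1.5446 F [ 0.  -0.3  0.2] grip 0.999 | tilt [ 0.0012 -0.0002]
 xyz cm [0.05 0.08 5.09] twist 0.005
```

View pics/wrist6.png

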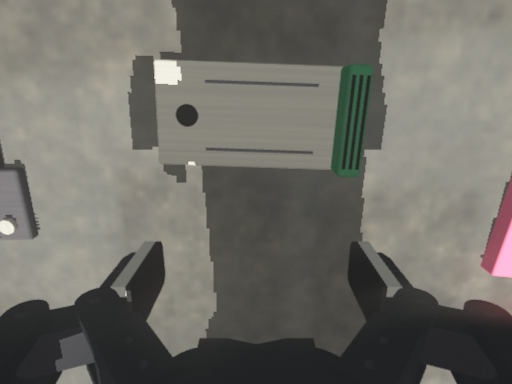

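Run:
```python
from h import *
locate("go_gauge",GO,[.538,.016,1.56],("wrist",),False)
locate("bridge",BR,[.559,.188,1.592])
```

```text
go_gauge 1 [0.5379 0.0173 1.5611] 0.011
bridge single [array([0.5614, 0.189 , 1.5914]), np.float64(0.1054)]
bridge single [array([0.5589, 0.1879, 1.5925]), np.float64(0.0807)]
bridge 2 [0.5589 0.1882 1.5888] 0.199
```

Request:
move_arm(gripper=[1,1,1,1,1], xyz=[[0,0,2.0],[0,0,3.8],[0,0,4.6],[0,0,5.0],[0,0,5.0]], twist=[0.005,0.005,0.005,0.005,0.005])

```text
t: 10.32
eef_pos: [0.4758, 0.0164, 0.0664]
tool_rot: [0.0, 1.0, 0.011, -0.001]
contact_force: [0.0, 0.4, 0.4]
gripper_width: 1.001
```

Request:
move_arm(gripper=[1,1,1,1,1], xyz=[[1.0,0,0],[1.7,0,0],[2.2,0,0],[2.6,0,0],[3.0,0,0]], twist=[0,0,0,0,0])

```text
t: 10.73
eef_pos: [0.5051, 0.0169, 0.0671]
tool_rot: [0.0, 1.0, 0.011, -0.002]
contact_force: [-7.3, 0.6, 4.6]
gripper_width: 1.0
```

Run:
```python
from h import *
read_camera("wrist")
locate("go_gauge",GO,[.538,.016,1.56],("wrist",),False)
go(.5246,.016,.066,1.592-np.pi)
r=read_camera("wrist");cv2.imwrite("pics/wrist7.png",r["pixels"][:,:,::-1])
```

```text
go_gauge 1 [0.5449 0.0181 1.5931] 0.008
t 10.88 pos [0.5061 0.017  0.0671] angy -1.5481 F [-1.7 -0.8  1.1] grip 1.0 | tilt [-0.0004 -0.0001]
 xyz cm [1.84 0.14 0.11] twist 0.002
```

View pics/wrist7.png

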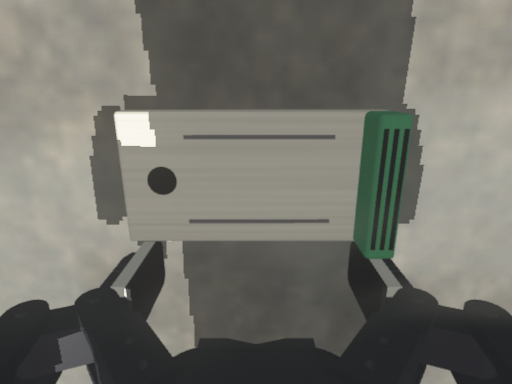

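Request:
move_arm(gripper=[1,1,1,1,1], xyz=[[0.5,0,0],[0.9,0,0],[1.3,0,0],[1.65,0,0],[1.85,0,0]], twist=[0,0,0,0,0])

```text
t: 11.35
eef_pos: [0.5253, 0.0176, 0.067]
tool_rot: [-0.0, 1.0, 0.011, 0.0]
contact_force: [-2.3, -0.3, -0.2]
gripper_width: 0.997
```

Run:
```python
from h import *
read_camera("wrist")
locate("go_gauge",GO,[.5636,.018,1.59],("wrist",),False)
go(.5246,.016,.066,1.592-np.pi)
```

```text
go_gauge 1 [0.5645 0.0186 1.5931] 0.009
t 11.5 pos [0.5255 0.0176 0.0671] angy -1.548 F [-0.9 -0.4  0.1] grip 0.998 | tilt [0.0016 0.0002]
 xyz cm [-0.1   0.16  0.11] twist 0.002
```

Request:
move_arm(gripper=[1,1,1,1,1], xyz=[[-0.6,0,0],[-1.2,0,-1.5],[-1.2,0,-4.5],[-1.2,0,-8.0],[-1.2,0,-8.5]], twist=[0,0,0,0,0])

```text
t: 11.92
eef_pos: [0.5153, 0.0175, 0.1569]
tool_rot: [-0.001, 1.0, 0.011, 0.004]
contact_force: [1.6, 0.6, -0.6]
gripper_width: 0.999
```

Run:
```python
from h import *
go(.5664,-.085,.17,1.593-np.pi/2)
```

```text
t 11.92 pos [0.5153 0.0175 0.1569] angy -1.5485 F [ 1.6  0.6 -0.6] grip 0.999 | tilt [0.0086 0.0011]
 xyz cm [ 4.9  10.36 -1.28] twist -1.571
```

Request:
move_arm(gripper=[0.35,0.35,0.35,0.35,0.35], xyz=[[4.9,10.3,-1.3],[4.9,10.3,-1.3],[4.9,10.3,-1.3],[4.9,10.3,-1.3],[4.9,10.3,-1.3]], twist=[-1.57,-1.57,-1.57,-1.57,-1.57])

```text
t: 12.33
eef_pos: [0.5649, -0.0876, 0.1654]
tool_rot: [0.001, 0.948, 0.318, 0.001]
contact_force: [-0.3, 0.8, 0.2]
gripper_width: 0.355
```

Run:
```python
from h import *
go(.5664,-.085,.17,1.593-np.pi/2)
```

```text
t 12.33 pos [ 0.5649 -0.0876  0.1654] angy -0.9232 F [-0.3  0.8  0.2] grip 0.355 | tilt [ 0.0025 -0.0012]
 xyz cm [ 0.28 -0.12 -0.46] twist -0.945
```

Request:
move_arm(gripper=[0.35,0.35,0.35,0.35,0.35], xyz=[[0.2,0,0],[0.2,0,0],[0.2,0,0],[0.2,0,0],[0.2,0,0]], twist=[-0.945,-0.945,-0.945,-0.945,-0.945])

```text
t: 12.75
eef_pos: [0.5657, -0.0834, 0.1651]
tool_rot: [0.0, 0.803, 0.596, 0.0]
contact_force: [0.7, -0.5, -0.1]
gripper_width: 0.352
```

Request:
move_arm(gripper=[0.35,0.35,0.35,0.35], xyz=[[0,0,0],[0,0,0],[0,0,0],[0,0,0]], twist=[-0.32,-0.32,-0.32,-0.32])

```text
t: 13.08
eef_pos: [0.5656, -0.0835, 0.1649]
tool_rot: [0.0, 0.699, 0.715, 0.0]
contact_force: [0.6, -0.1, -0.2]
gripper_width: 0.349
```

Run:
```python
from h import *
go(.5664,-.067,.075,1.593-np.pi/2)
r=read_camera("wrist");cv2.imwrite("pics/wrist8.png",r["pixels"][:,:,::-1])
locate("go_gauge",GO,[.5645,.0186,1.593],("wrist",),False)
locate("bridge",BR,[.559,.188,1.592],("wrist",),False)
locate("go_gauge",GO,[.5645,.0186,1.593])
```

```text
t 13.08 pos [ 0.5656 -0.0835  0.1649] angy 0.0225 F [ 0.6 -0.1 -0.2] grip 0.349 | tilt [0.0009 0.0003]
 xyz cm [1.65 0.11 8.99] twist 0.0
go_gauge 1 [0.5646 0.0182 1.5909] 0.011
bridge 0 [0.559 0.188 1.592] 0.0
go_gauge single [array([0.5654, 0.0187, 1.5818]), np.float64(0.0677)]
go_gauge single [array([0.5632, 0.0171, 1.5932]), np.float64(0.0287)]
go_gauge 2 [0.5636 0.0172 1.5925] 0.131
```

View pics/wrist8.png

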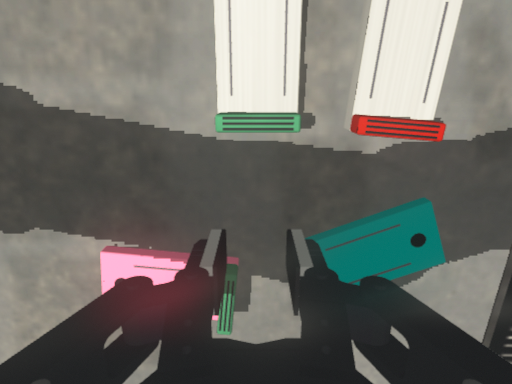

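Request:
move_arm(gripper=[0.35,0.35,0.35,0.35,0.35], xyz=[[1.6,0.1,3.0],[1.6,0.1,6.0],[1.6,0.1,7.5],[1.6,0.1,8.4],[1.6,0.1,8.4]], twist=[0,0,0,0,0])

```text
t: 13.95
eef_pos: [0.5652, -0.0673, 0.0792]
tool_rot: [-0.001, 0.7, 0.714, -0.001]
contact_force: [0.8, -0.0, 1.1]
gripper_width: 0.346
```

Run:
```python
from h import *
r=read_camera("side");cv2.imwrite("pics/side9.png",cv2.resize(r["pixels"][130:250,180:340,::-1],None,fx=5,fy=5))
r=read_camera("scene");cv2.imwrite("pics/scene9.png",cv2.resize(r["pixels"][130:250,160:320,::-1],None,fx=5,fy=5))
go(.5664,-.067,.078,1.593-np.pi/2)
```

```text
t 14.05 pos [ 0.5668 -0.0674  0.0815] angy 0.0202 F [-0.1 -0.  -0.3] grip 0.354 | tilt [ 0.0006 -0.    ]
 xyz cm [ 0.04 -0.04  0.35] twist -0.002
```

View pics/scene9.png

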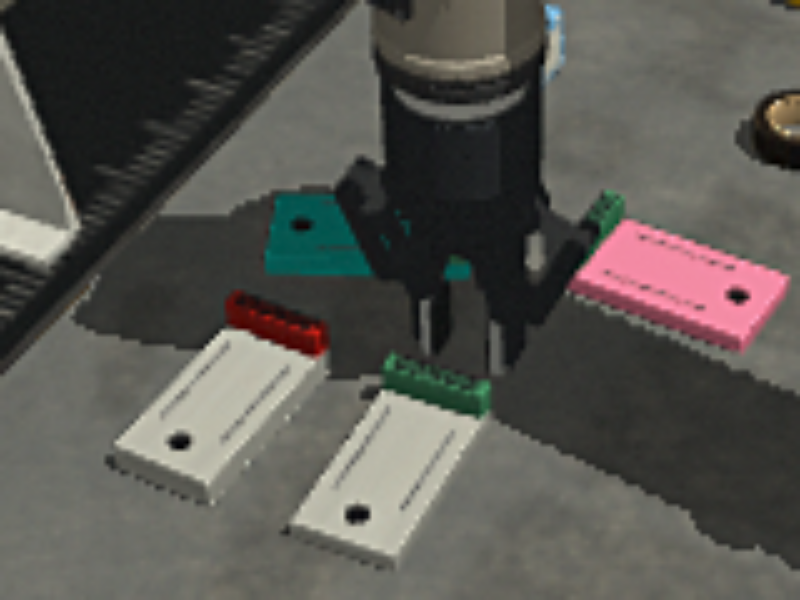

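View pics/side9.png

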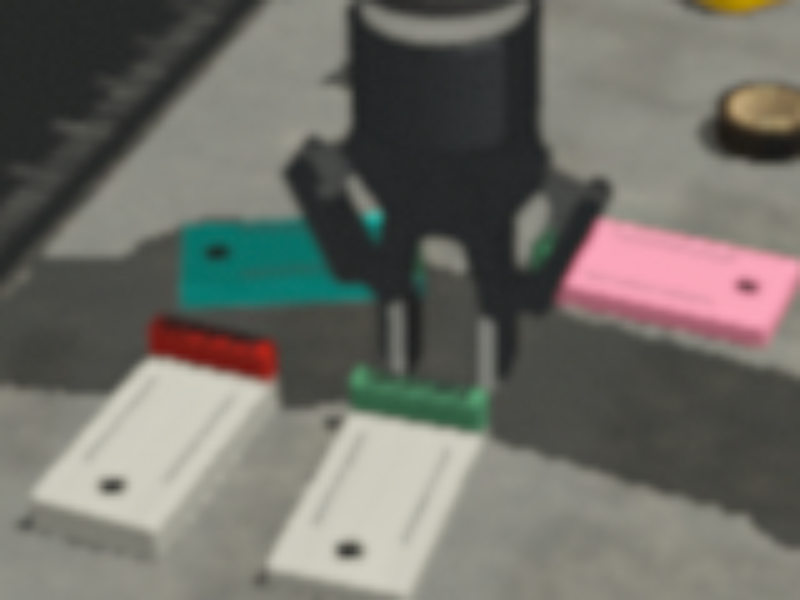

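Run:
```python
from h import *
for c,u,v in(("scene",259.5,204.8),("side",277.6,207)):
    r=read_camera(c)
    o,d=ray(r,u,v);print(c,np.round(o+d*(-.0565-o[1])/d[1],4))
```

```text
scene [ 0.5446 -0.0565  0.0124]
side [ 0.5418 -0.0565  0.0141]
```

Run:
```python
from h import *
for c,u,v in(("side",180+57,130+35),("scene",160+68,130+40),("side",180+73,130+55)):
    r=read_camera(c)
    for y in (-.079,-.067,-.055):
        o,d=ray(r,u,v);print(c,np.round(o+d*(y-o[1])/d[1],4))
go(.5664,-.067,.0745,1.593-np.pi/2)
```

```text
side [ 0.6376 -0.079   0.0852]
side [ 0.6324 -0.067   0.093 ]
side [ 0.6272 -0.055   0.1009]
scene [ 0.6426 -0.079   0.0751]
scene [ 0.6353 -0.067   0.0865]
scene [ 0.628  -0.055   0.0979]
side [ 0.6034 -0.079   0.0421]
side [ 0.5988 -0.067   0.0506]
side [ 0.5942 -0.055   0.0592]
t 14.3 pos [ 0.567  -0.0676  0.0821] angy 0.0201 F [ 0.  -0.6  0.5] grip 0.35 | tilt [ 0.002  -0.0002]
 xyz cm [ 0.06 -0.06  0.76] twist -0.002
```

Request:
move_arm(gripper=[0.35,0.35,0.35], xyz=[[0,0,0.4],[0,0,0.7],[0,0,0.7]], twist=[0,0,0])

```text
t: 14.55
eef_pos: [0.5659, -0.0674, 0.0735]
tool_rot: [-0.0, 0.7, 0.714, -0.0]
contact_force: [0.1, -0.4, 0.1]
gripper_width: 0.349
```

Request:
move_arm(gripper=[0.35,0.35,0.35,0.35,0.35], xyz=[[0.8,0,0],[1.4,0,0],[1.8,0,0],[2.2,0,0],[2.6,0,0]], twist=[0,0,0,0,0])

```text
t: 14.97
eef_pos: [0.5658, -0.0418, 0.0741]
tool_rot: [0.0, 0.7, 0.714, -0.0]
contact_force: [0.3, -3.8, 0.8]
gripper_width: 0.353
```

Request:
move_arm(gripper=[0.35,0.35,0.35,0.35,0.35], xyz=[[0.5,0,0],[1.0,0,0],[1.5,0,0],[2.0,0,0],[2.5,0,0]], twist=[0,0,0,0,0])

```text
t: 15.38
eef_pos: [0.5653, -0.0161, 0.0741]
tool_rot: [0.0, 0.7, 0.714, -0.0]
contact_force: [0.5, -3.5, 2.0]
gripper_width: 0.352
```

Run:
```python
from h import *
go(.5664,.147,.0735,1.592-np.pi/2)
locate("go_gauge",GO,[.564,.05,1.593],("scene","side"))
r=read_camera("wrist");cv2.imwrite("pics/wrist10.png",r["pixels"][:,:,::-1])
```

```text
t 15.38 pos [ 0.5653 -0.0161  0.0741] angy 0.0202 F [ 0.5 -3.5  2. ] grip 0.352 | tilt [ 0.0001 -0.0003]
 xyz cm [16.3   0.44  0.05] twist -0.001
go_gauge single [array([0.5653, 0.0467, 1.6195]), np.float64(0.0895)]
go_gauge single [array([0.5623, 0.0487, 1.5905]), np.float64(0.0774)]
go_gauge 2 [0.5639 0.0492 1.5906] 0.196
```

View pics/wrist10.png

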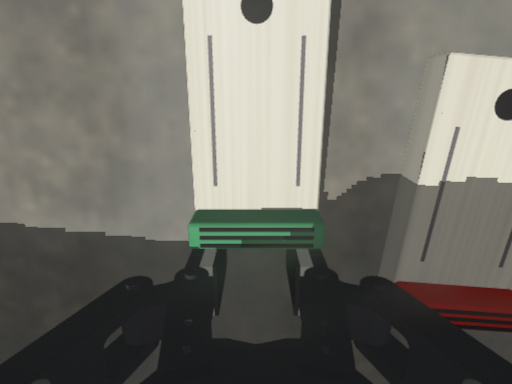

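Request:
move_arm(gripper=[0.35,0.35,0.35,0.35,0.35], xyz=[[0.5,0,0],[1.0,0,0],[1.5,0,0],[2.0,0,0],[2.5,0,0]], twist=[0,0,0,0,0])

```text
t: 16.05
eef_pos: [0.5646, 0.0092, 0.0738]
tool_rot: [-0.0, 0.7, 0.714, -0.0]
contact_force: [0.2, -2.1, -1.5]
gripper_width: 0.351
```

Request:
move_arm(gripper=[0.35,0.35,0.35,0.35,0.35], xyz=[[0.5,0,0],[1.0,0,0],[1.5,0,0],[1.9,0,0],[2.1,0,0]], twist=[0,0,0,0,0])

```text
t: 16.47
eef_pos: [0.5642, 0.0307, 0.074]
tool_rot: [-0.0, 0.699, 0.715, 0.0]
contact_force: [-0.1, -2.2, -2.0]
gripper_width: 0.352
```

Run:
```python
from h import *
go(.5664,.147,.0735,1.592-np.pi/2)
for c in("scene","side"):
    r=read_camera(c);o=(150,190) if c=="scene" else (150,195)
    cv2.imwrite(f"pics/{c}11.png",cv2.resize(r["pixels"][o[1]:o[1]+120,o[0]:o[0]+160,::-1],None,fx=5,fy=5))
r=read_camera("wrist");cv2.imwrite("pics/wrist11.png",r["pixels"][:,:,::-1])
locate("go_gauge",GO,[.563,.093,1.593],("scene","side"))
locate("bridge",BR,[.559,.188,1.592],("wrist",),False)
```

```text
t 16.47 pos [0.5642 0.0307 0.074 ] angy 0.0214 F [-0.1 -2.2 -2. ] grip 0.352 | tilt [-0.      0.0004]
 xyz cm [11.63  0.47  0.06] twist 0.0
go_gauge single [array([0.5651, 0.0913, 1.5958]), np.float64(0.0871)]
go_gauge single [array([0.5626, 0.0825, 1.6336]), np.float64(0.1617)]
go_gauge 2 [0.5636 0.0897 1.614 ] 0.315
bridge 0 [0.559 0.188 1.592] 0.0
```

View pics/scene11.png

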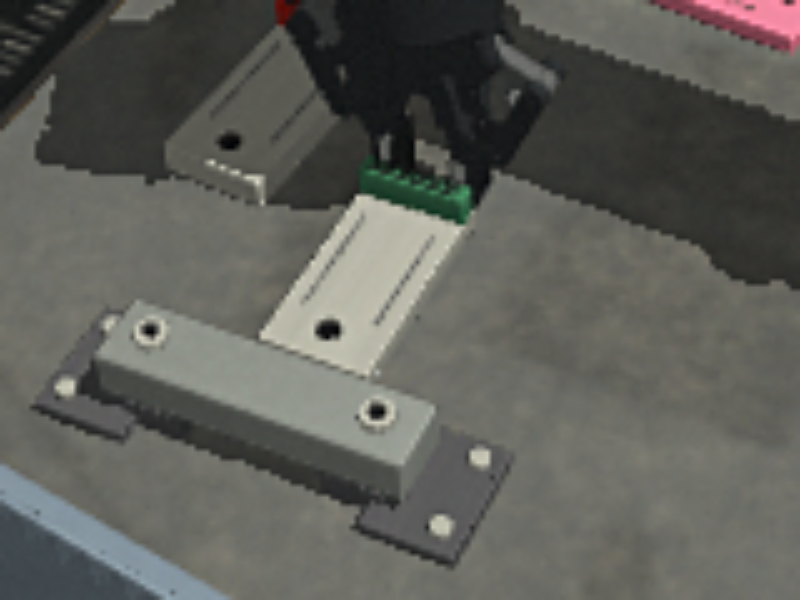

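View pics/wrist11.png

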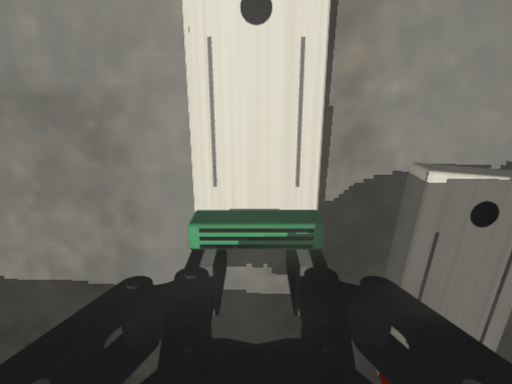

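Request:
move_arm(gripper=[0.35,0.35,0.35,0.35,0.35], xyz=[[0.4,0,0],[0.8,0,0],[1.3,0,0],[1.8,0,0],[2.3,0,0]], twist=[0,0,0,0,0])

```text
t: 17.33
eef_pos: [0.5638, 0.0529, 0.074]
tool_rot: [0.0, 0.7, 0.714, -0.0]
contact_force: [0.5, -3.6, 1.1]
gripper_width: 0.351
```

Request:
move_arm(gripper=[0.35,0.35,0.35,0.35,0.35], xyz=[[0.4,0,0],[0.8,0,0],[1.2,0,0],[1.6,0,0],[1.8,0,0]], twist=[0,0,0,0,0])

```text
t: 17.75
eef_pos: [0.5634, 0.0716, 0.074]
tool_rot: [-0.0, 0.7, 0.715, 0.0]
contact_force: [0.4, -3.7, 0.5]
gripper_width: 0.352
```

Run:
```python
from h import *
go(.5664,.147,.0735,1.592-np.pi/2)
for c in("scene","side"):
    r=read_camera(c);o=(150,190) if c=="scene" else (150,195)
    cv2.imwrite(f"pics/{c}12.png",cv2.resize(r["pixels"][o[1]:o[1]+120,o[0]:o[0]+160,::-1],None,fx=5,fy=5))
r=read_camera("wrist");cv2.imwrite("pics/wrist12.png",r["pixels"][:,:,::-1])
```

```text
t 17.75 pos [0.5634 0.0716 0.074 ] angy 0.0212 F [ 0.4 -3.7  0.5] grip 0.352 | tilt [0.     0.0005]
 xyz cm [7.54 0.46 0.05] twist -0.0
```

View pics/scene12.png

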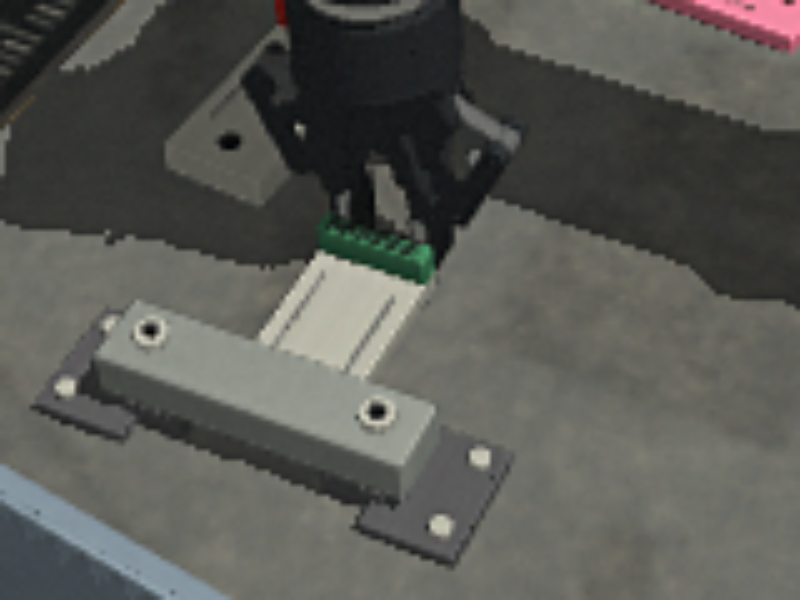

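View pics/wrist12.png

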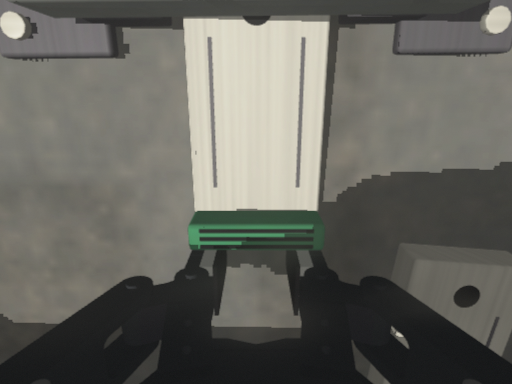

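Wrist view: the flanges' inner edges at columns 117 and 394 (mid 255.5) against the plate's at 186 and 328 (mid 257) show the plate centred and straight, with the nose already under the beam. I'll keep pushing.

Request:
move_arm(gripper=[0.35,0.35,0.35,0.35,0.35], xyz=[[0.5,0,0],[1.0,0,0],[1.5,0,0],[2.0,0,0],[2.5,0,0]], twist=[0,0,0,0,0])

```text
t: 18.32
eef_pos: [0.5629, 0.0961, 0.074]
tool_rot: [0.0, 0.7, 0.714, -0.0]
contact_force: [0.4, -3.3, 0.4]
gripper_width: 0.348
```

Request:
move_arm(gripper=[0.35,0.35,0.35,0.35,0.35], xyz=[[0.5,0,0],[1.0,0,0],[1.5,0,0],[2.0,0,0],[2.5,0,0]], twist=[0,0,0,0,0])

```text
t: 18.73
eef_pos: [0.5624, 0.1211, 0.074]
tool_rot: [-0.0, 0.7, 0.714, -0.0]
contact_force: [-0.5, -4.0, 0.4]
gripper_width: 0.35
```

Request:
move_arm(gripper=[0.35,0.35,0.35,0.35,0.35], xyz=[[0.4,0,0],[0.8,0,0],[1.1,0,0],[1.4,0,0],[1.6,0,0]], twist=[0,0,0,0,0])

```text
t: 19.15
eef_pos: [0.5621, 0.137, 0.074]
tool_rot: [-0.0, 0.7, 0.714, 0.0]
contact_force: [-0.8, -3.1, 1.6]
gripper_width: 0.348
```

Run:
```python
from h import *
go(.5664,.147,.0735,1.592-np.pi/2)
for c in("scene","side"):
    r=read_camera(c);o=(150,190) if c=="scene" else (150,195)
    cv2.imwrite(f"pics/{c}13.png",cv2.resize(r["pixels"][o[1]:o[1]+120,o[0]:o[0]+160,::-1],None,fx=5,fy=5))
r=read_camera("wrist");cv2.imwrite("pics/wrist13.png",r["pixels"][:,:,::-1])
```

```text
t 19.15 pos [0.5621 0.137  0.074 ] angy 0.0206 F [-0.8 -3.1  1.6] grip 0.348 | tilt [0.     0.0001]
 xyz cm [0.99 0.45 0.05] twist -0.001
```

View pics/scene13.png

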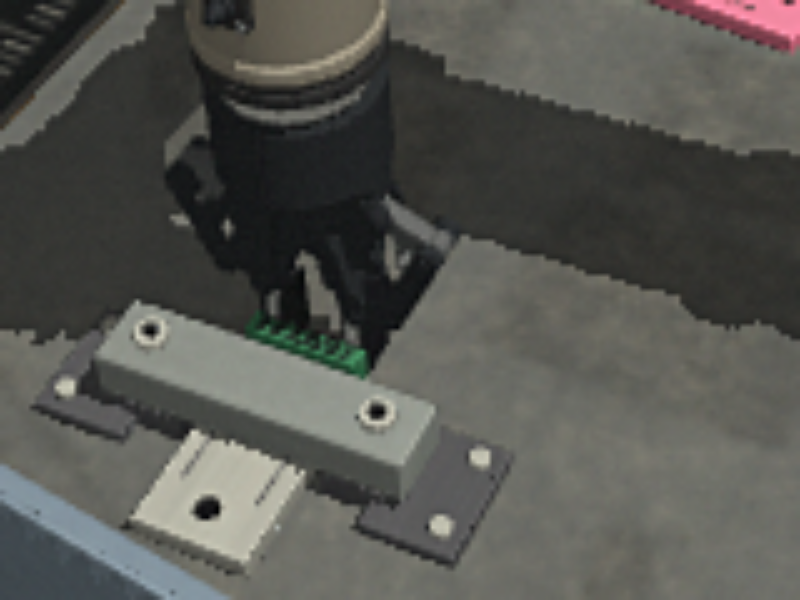

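View pics/wrist13.png

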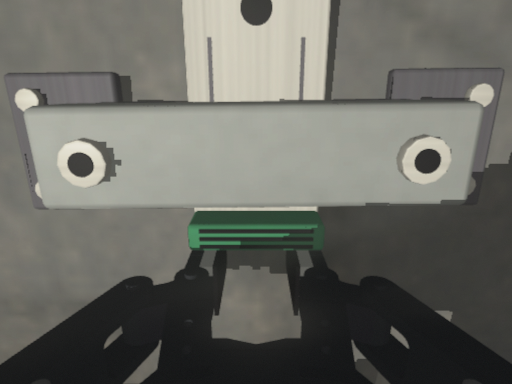

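Request:
move_arm(gripper=[0.35,0.35,0.35,0.35], xyz=[[0.25,0,0],[0.45,0,0],[0.6,0,0],[0.7,0,0]], twist=[0,0,0,0])

```text
t: 19.63
eef_pos: [0.562, 0.1437, 0.074]
tool_rot: [0.0, 0.7, 0.714, -0.0]
contact_force: [1.0, -3.7, 0.8]
gripper_width: 0.351
```

Request:
move_arm(gripper=[0.35,0.35], xyz=[[0.1,0,0],[0.2,0,0]], twist=[0,0])

```text
t: 19.8
eef_pos: [0.562, 0.1455, 0.074]
tool_rot: [0.0, 0.7, 0.714, -0.0]
contact_force: [-0.3, -4.2, 0.6]
gripper_width: 0.349
```

Run:
```python
from h import *
go(.5664,.147,.0735,1.592-np.pi/2)
r=read_camera("wrist");cv2.imwrite("pics/wrist14.png",cv2.resize(r["pixels"][180:270,170:350,::-1],None,fx=4,fy=4))
```

```text
t 19.8 pos [0.562  0.1455 0.074 ] angy 0.0203 F [-0.3 -4.2  0.6] grip 0.349 | tilt [ 0.0001 -0.0002]
 xyz cm [0.14 0.44 0.05] twist -0.001
```

View pics/wrist14.png

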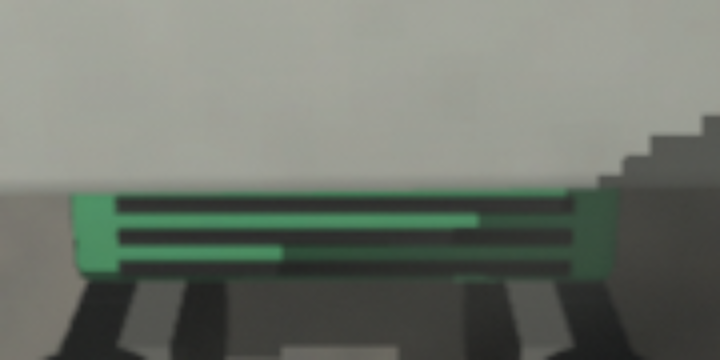

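Still no force rise, so I'll go on in 1 mm steps until it touches.

Request:
move_arm(gripper=[0.35,0.35], xyz=[[0.1,0,0],[0.1,0,0]], twist=[0,0])

```text
t: 20.02
eef_pos: [0.5619, 0.1468, 0.074]
tool_rot: [-0.0, 0.7, 0.714, 0.0]
contact_force: [0.4, -3.6, 0.7]
gripper_width: 0.349
```

Request:
move_arm(gripper=[0.35,0.35], xyz=[[0.1,0,0],[0.1,0,0]], twist=[0,0])

```text
t: 20.18
eef_pos: [0.5619, 0.1478, 0.074]
tool_rot: [-0.0, 0.7, 0.714, 0.0]
contact_force: [1.2, -4.0, 0.0]
gripper_width: 0.353
```

Request:
move_arm(gripper=[0.35,0.35], xyz=[[0.1,0,0],[0.1,0,0]], twist=[0,0])

```text
t: 20.35
eef_pos: [0.5619, 0.1488, 0.074]
tool_rot: [-0.0, 0.7, 0.714, 0.0]
contact_force: [0.2, -2.9, 1.2]
gripper_width: 0.356
```

Request:
move_arm(gripper=[0.35,0.35], xyz=[[0.1,0,0],[0.1,0,0]], twist=[0,0])

```text
t: 20.52
eef_pos: [0.5619, 0.1489, 0.074]
tool_rot: [0.0, 0.7, 0.714, -0.001]
contact_force: [0.5, -5.2, 1.3]
gripper_width: 0.352
```

Run:
```python
from h import *
r=read_camera("wrist");cv2.imwrite("pics/wrist15.png",cv2.resize(r["pixels"][180:270,170:350,::-1],None,fx=4,fy=4))
for c in("scene","side"):
    r=read_camera(c);o=(150,190) if c=="scene" else (150,195)
    cv2.imwrite(f"pics/{c}15.png",cv2.resize(r["pixels"][o[1]:o[1]+120,o[0]:o[0]+160,::-1],None,fx=5,fy=5))
```

```text
(no output)
```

View pics/wrist15.png

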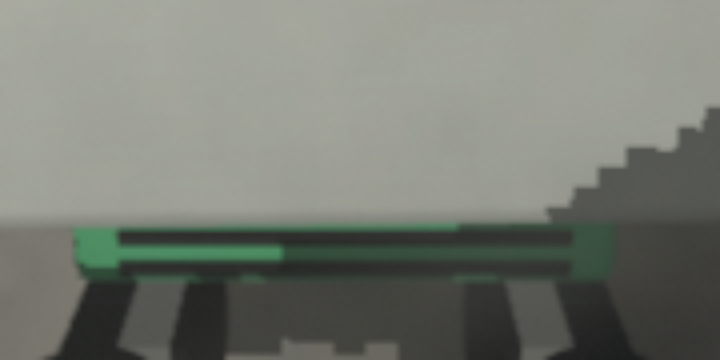

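View pics/scene15.png

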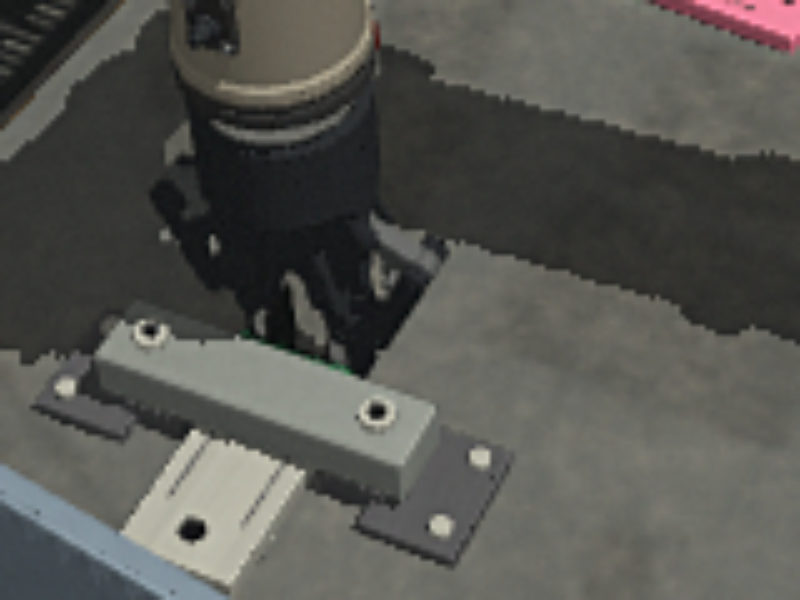

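Request:
move_arm(gripper=[0.35,0.35], xyz=[[0.1,0,0],[0.1,0,0]], twist=[0,0])

```text
t: 20.83
eef_pos: [0.5619, 0.149, 0.074]
tool_rot: [0.001, 0.7, 0.714, -0.001]
contact_force: [-0.5, -7.7, 2.6]
gripper_width: 0.353
```

Request:
move_arm(gripper=[0.35,0.35], xyz=[[0.1,0,0],[0.1,0,0]], twist=[0,0])

```text
t: 21.0
eef_pos: [0.5619, 0.1491, 0.074]
tool_rot: [0.001, 0.7, 0.714, -0.002]
contact_force: [-0.3, -9.0, 4.0]
gripper_width: 0.352
```

The arm has stopped at y=0.149 with the force rising to 9 N, so it's in contact. I'll back off straight and then lift.

Request:
move_arm(gripper=[0.35,0.35,0.35,0.35,0.35], xyz=[[-0.3,0,0],[-1.0,0,0],[-2.5,0,0],[-4.0,0,-2],[-5.0,0,-5]], twist=[0,0,0,0,0])

```text
t: 21.42
eef_pos: [0.561, 0.1006, 0.122]
tool_rot: [-0.002, 0.7, 0.714, -0.002]
contact_force: [1.2, 0.4, 0.2]
gripper_width: 0.352
```

Request:
move_arm(gripper=[0.35,0.35,0.35,0.35,0.35], xyz=[[-2,0,-4],[-4,0,-7],[-6,0,-9],[-7,0,-10],[-7,0,-10]], twist=[0,0,0,0,0])

```text
t: 21.83
eef_pos: [0.5659, 0.0293, 0.2268]
tool_rot: [0.002, 0.701, 0.713, 0.002]
contact_force: [0.3, -0.6, 0.1]
gripper_width: 0.354
```

Run:
```python
from h import *
go(.5664,.147,.0735,1.592-np.pi/2)
r=read_camera("wrist");cv2.imwrite("pics/wrist16.png",r["pixels"][:,:,::-1])
for c in("scene","side"):
    r=read_camera(c);o=(150,170) if c=="scene" else (150,185)
    cv2.imwrite(f"pics/{c}16.png",cv2.resize(r["pixels"][o[1]:o[1]+120,o[0]:o[0]+160,::-1],None,fx=5,fy=5))
    for q in("go_gauge_heel","go_gauge_nose","nogo_gauge"): print(c,q,[(round(d["p"],2),np.round(d["centre"],3)) for d in spot_point(q,c)])
```

```text
t 21.83 pos [0.5659 0.0293 0.2268] angy 0.0168 F [ 0.3 -0.6  0.1] grip 0.354 | tilt [ 0.0057 -0.0002]
 xyz cm [11.77  0.16 15.33] twist -0.004
scene go_gauge_heel [(0.81, array([ 0.616, -0.148,  0.   ])), (0.8, array([ 0.539, -0.168, -0.001])), (0.66, array([ 0.562,  0.172, -0.002]))]
scene go_gauge_nose [(0.93, array([ 0.442, -0.162,  0.003])), (0.68, array([ 0.707, -0.115,  0.001])), (0.56, array([0.562, 0.27 , 0.001]))]
scene nogo_gauge [(0.67, array([ 0.657,  0.02 , -0.003]))]
side go_gauge_heel [(0.93, array([ 0.54 , -0.17 ,  0.004])), (0.86, array([ 0.563,  0.169, -0.001])), (0.77, array([ 0.617, -0.149,  0.001]))]
side go_gauge_nose [(0.64, array([ 0.707, -0.106,  0.002])), (0.55, array([ 0.439, -0.162,  0.005])), (0.49, array([0.661, 0.017, 0.003]))]
side nogo_gauge [(0.97, array([0.661, 0.017, 0.002]))]
```

View pics/wrist16.png

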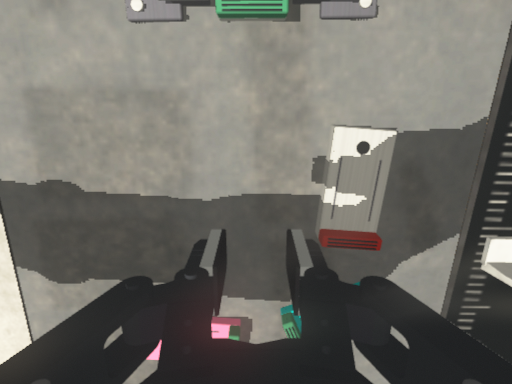

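View pics/scene16.png

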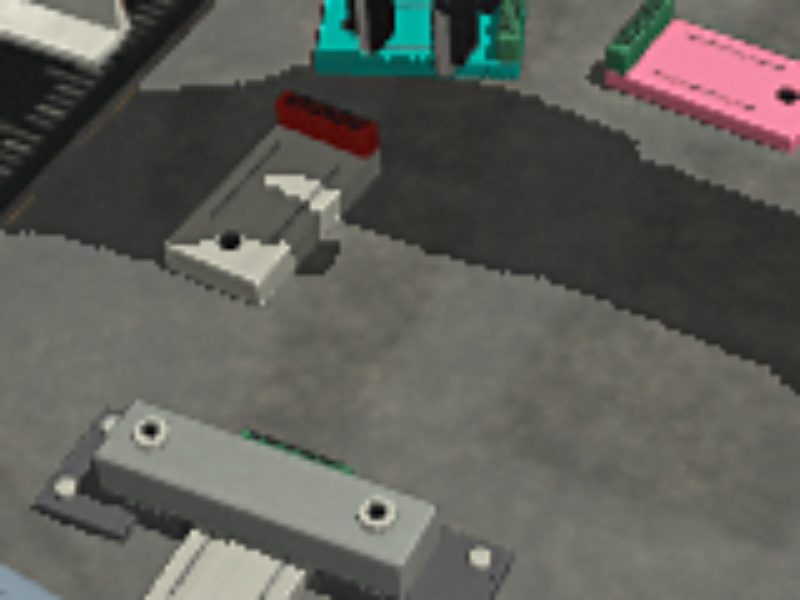

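View pics/side16.png

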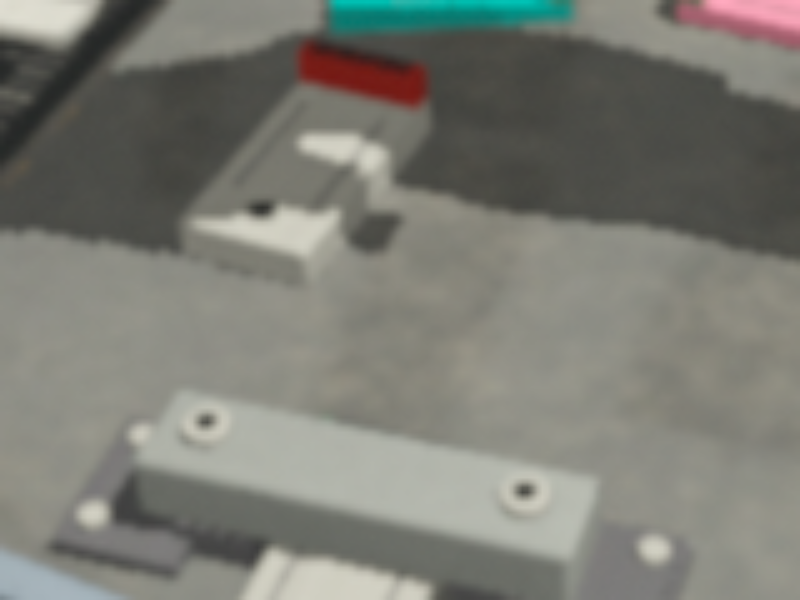

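Request:
move_arm(gripper=[0.35,0.35,0.35,0.35], xyz=[[3,0,1],[6,0,3],[8,0,4],[8,0,4]], twist=[0,0,0,0])

```text
t: 22.62
eef_pos: [0.5606, 0.1175, 0.1818]
tool_rot: [-0.002, 0.697, 0.717, -0.0]
contact_force: [-0.5, -0.0, -0.9]
gripper_width: 0.352
```

Run:
```python
from h import *
r=read_camera("wrist");r=read_camera("wrist");p=r["pixels"]
print(-np.array(r["R"]).T@r["t"], get_obs()["eef_pos"])
cv2.imwrite("pics/wrist17.png",p[:,:,::-1])
u=proj(r,np.array([[.562,.17,.028]]))[0];print(u)
x,y=int(u[0]),int(u[1]);a=p[max(0,y-50):y+50,max(0,x-80):x+80,::-1]
cv2.imwrite("pics/wrist17c.png",cv2.resize(a,None,fx=5,fy=5))
```

```text
[0.56018902 0.18823676 0.25464409] [0.5621374  0.11275079 0.18327985]
[259.00143038 117.35590195]
```

View pics/wrist17c.png

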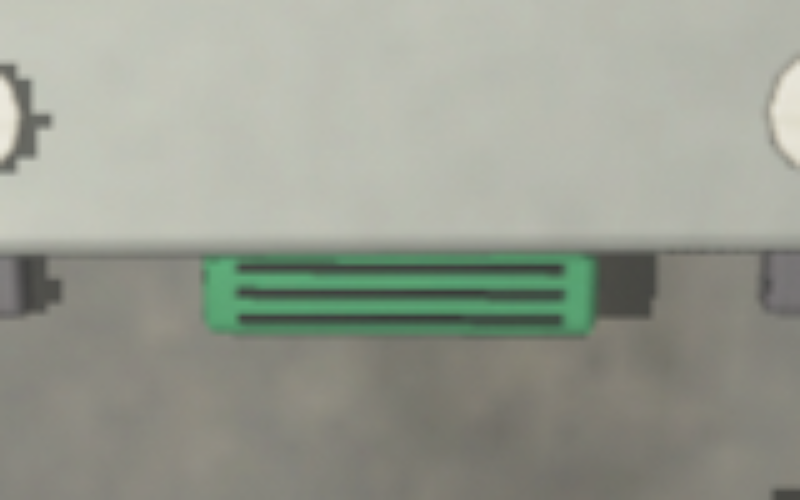

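Run:
```python
from station import *
print(get_obs()["t"],get_obs()["contact_force"]);print(hand_in())
```

```text
22.7167 [ 1.28562154 -0.75084161  0.34597818]
the job is handed in; nothing more can be done
None
```

The go gauge is under the bridge with the front of its heel against the beam. The hand is clear of everything, and I handed the job in at 22.7 s.

- **Sideways and alignment:** I pushed the gauge sideways with one open finger alongside it, at about 5 N. Both fingertips against its side then squared it up on the bridge's centre line.
- **Under the bridge:** I pushed it nose first with two fingertips low on the rear face, at about 4 N. It stopped at tool y = 0.149, where the force rose to 9 N with no further travel, and then I backed off straight and lifted.
- **Not gripped:** During the first sideways push the open gripper straddled the gauge, but only one finger touched it. The gauge was never gripped or lifted.

**Final checks:**
- From the two fixed cameras, the heel front reads y ≈ 0.169 and 0.172, against about 0.170 for the beam's entry face. The side camera did not find the nose of this gauge.
- The last wrist view shows the heel square to the beam with no visible gap. About 11 mm of the heel's 12 mm depth shows, which matches contact once the beam edge's overlap is allowed for.
- The no-go gauge is still at about (0.66, 0.017), where it started.
- I did not re-measure the tape roll and relay at the end; the arm never went near them at their height.

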